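Fit the garnish slicer's blade and start its clamp bolt

TASK

Fit the slicer's blade: take it by its red handle, slide it flat into the slot in the slicer's side until it is fully home, and let go of it. Then start the black six-sided clamp bolt over the blade's far end as one starts any coarse thread: turn it backward (counterclockwise from above) until it drops off the thread's start, then forward (clockwise) one turn. Finish still holding the bolt in the gripper, started but not tightened, so that I can square the blade before it is tightened; do not upset the bitters bottle, the jigger or the steel cup.

Things in the scene. Friction and masses are not known exactly. Their poses are not given: they have to be found in the camera images.
- slicer: Garnish slicer (flat mandoline, aluminium rails), fixed to the worktop, 240 (x) x 125 (y) mm, bed 40 mm high. Origin on the worktop under the middle of the blade slot; +x along the bed away from the robot, +y along the slot from its open mouth (right rail) to the bolt (left rail). Slot 47 mm wide, 6.5 mm high, floor at z = 36. Black clamp block: x +-30, y 30 to 66, top 51 mm; round boss to 68.
- slot_mouth (a point): Middle of the slot's floor at the outer face of the right rail: slicer (0, -46, 36) mm, axes as the slicer's. The black bridge over the mouth is 47 mm high over the worktop. Outside the mouth a 15 mm landing lip at floor height has flared cheeks, 52 to 56 mm apart, 41 mm high.
- blade: Loose steel blade, 0.09 to 0.14 kg: plate 44 (x) x 142 (y) x 3 (z) mm, red handle. Origin on its underside; plate from y = -82 to +60 mm; the +y end goes in first, a 13 mm hole at y = 48. Starts flat on the 18 mm thick walnut board, +y roughly toward the slicer. Home = against the slot's end: its frame is then the slicer's raised 36 mm, hole under the bolt, handle outside, 4 mm from the rail.
- blade_grip (a point): Middle of the blade's red handle, an upright tab 14 (x) x 32 (y) mm standing from z = 3 to 29 mm over the plate's underside; this point is at blade (0, -66, 16) mm, axes as the blade's. Take it across its 14 mm.
- bolt_top (a point): Middle of the top of the captive clamp bolt's black six-sided head: 30 mm over flats, 35 over corners, 25 mm tall below this point; vertical axis at slicer (0, 48) mm. Flats face this point's +-x axis and every 60 degrees on; it turns with the bolt. At most 116 mm over the worktop. It cannot come out; 0.18 kg, turns easily (under 0.05 N m), sinks by its own weight when the fingers let it slide.
- bolt_turn (a joint): Turn of the bolt, rad, growing clockwise from above (forward; right-hand thread, 7 mm pitch). 0 is the thread's start; the bolt begins at 0.5 to 1.1, resting on top of the first thread. Turned backward it climbs up to 1 mm to 0, then drops 7 mm between 0 and about -0.25 once it is free to slide. One turn on from the thread's start is 6.28.
- bolt_down (a joint): How far the bolt has sunk, m: 0 at the top of the thread's start, about 0.0065 after the drop, about 0.014 one turn on from the thread's start (its plain point then stands in the blade's hole); tight at 0.018.
- jigger_1: Bystander: steel double-ended jigger, 43 mm wide, 95 mm tall, standing; origin under its base. It, the cup and the bottle swap three places: two behind the board, one left of the slicer.
- steel_cup: Bystander: steel shot cup, 47 mm wide, 82 mm tall, standing; origin under its base.
- bitters_1: Bystander: small bitters bottle with a black cap, 48 mm wide, 115 mm tall, standing; origin under its base.

How it is judged:
By the outcome, as a careful person would: the job done as asked, in the order asked, and still so for the second after the job is handed in, while the arm keeps its last pose, push and grip.
It also fails if it takes over 72 s, if anything falls off the work surface, if the arm or the gripper's body presses on something with over 40 N, if the wrist force passes 120 N, or if a joint passes its speed limit or range.

ROBOT

A 6-joint arm with a two-finger parallel gripper is mounted at the origin on a cart in front of the work surface, level with it; the furniture and walls round the work are solid. World frame = base frame: x ahead of the robot, y to its left, z up, the work surface at z = 0. Lengths are in m, angles in rad, forces in N, time in s.
With the tool pointing down it reaches from about 0.35 to 0.85 m from the base axis. Payload 8.1 kg.
Tool frame: the origin (TCP) lies at the very end of the fingers, on their centre line; the grasp point (between the pads) lies 19 mm behind it; z points along the fingers, y is the line along which they close (so a half turn about z gives the same grasp; the last joint's range is limited). The gripper opens to 93 mm and grips with 3 to 60 N. Pads are 15 mm wide; open, the fingers measure 128 mm over their backs; the gripper's body (75 mm by 188 mm) begins 65 mm behind the grasp point.
Start: joints at [1.082, 0.13, 1.488, -0, 1.523, -0.085], TCP at [0.236, 0.552, 0.219] pointing down, gripper open.
Joint ranges: [-2.96, 2.96], [-0.89, 2.26], [0.02, 2.5], [-1.34, 4.48], [0, 2.73], [-2.66, 2.66]. Speed limits (rad/s): [2.39, 2.39, 2.79, 3.14, 3.14, 3.14].

INTERFACE

Orientations are given as a rotation vector (axis times angle).
In Python, from plant import monitor, eyes, ticket gives the robot as it stands.
- The arm moves only by the tool arm_command, never from a script. Its argument "deltas" is a list that holds one entry, the list of rows, each a list of 6 numbers: the shift along the world's x, y, z in cm, then the turn, a rotation vector about the world's x, y, z in degrees. In form: [[[tx, ty, tz, rx, ry, rz], ...]]. A call has 1 to 12 rows; each row shifts and turns the commanded pose from where the row before left it; what a row does not reach is not made up. A row lasts 1/12 s, in which the tool goes at most 41.7 mm and 7.16 degrees, less where a joint would pass 70% of its speed; a pose out of reach is approached as far as the arm can. A call is refused whole if a number of a shift passes 4.17 or a number of a turn 7.16, either way. A call with a gripper value outside its range is refused whole. "gripper" is the opening, from -1 (shut) to 1 (fully open), set as the call begins (left out, the last holds). The fingers move at their own pace and stop on an object; "squeeze" is the grip in N (left out, the last holds). Time passes only in rows, so rows that do not move let the fingers close. It gives the time, the measured TCP pose, the force, the opening and the grip force at its end, in the units of the state.
- monitor.read_state(): the state, without advancing time (a new reading comes with each control period).
- eyes.read_camera(name): name is "scene" or "top" or "wrist"; returns the picture (384x512x3 uint8, blue, green, red); there is no depth.
- eyes.camera_model(name): a dict with "fx", "fy", "cx", "cy" (pixels), "rvec" (rotation vector, rad) and "tvec" (3), from world to camera coordinates, as OpenCV has them. Camera axes: x right, y down, z forward; pixel columns grow to the right and rows downward; lengths in m; the calibration is good to about 2 mm. A picture is of the moment at which its call begins: read the wrist's pose just before it. camera_model takes no time and is no camera call; for the wrist camera it gives the pose at the moment of the call.
- ticket.close_job(): hands the job in; it is judged then, once.
The state is a dict: "t": time; "q": joint angles; "dq": joint speeds; "joint_torque": joint torques, N m; "tool_pos": TCP position; "orientation": TCP orientation; "force": force on the tool from outside, world axes, zero at the start; "wrist_torque": the same for the moment, N m; "opening": finger opening in m; "gripper_force": force on a finger pad.
Only numpy, scipy, OpenCV 4.12 (cv2) and the standard library are available. Lean on these libraries where they do the work, as an engineer would, in place of code of your own. Each camera call takes 0.05 s, during which the arm holds its last target. There are 200 camera calls.

## Working session

There is one attempt and no reset: what is moved stays moved. The work goes in short steps, Python scripts to look and compute and a tool call to move; the robot and the scene stay as the last step left them, time stands still between calls to the robot, and variables do not carry over. Pictures are saved under pics/ and viewed, at most 10 in all, crops included, and the job is handed in when it is done.

Besides the shell and the picture viewer there is one more tool, called after "Request:" as name(argument=value, ...), one argument or row to a line, values as JSON. arm_command: Moves the arm, as the interface text tells. Its arguments: {"type":"object","properties":{"deltas":{"type":"array"},"gripper":{"type":"number"},"squeeze":{"type":"number"}},"required":["deltas"]}

```bash
mkdir -p pics; cat > h.py <<'E'
import numpy as np, cv2
from plant import monitor, eyes, ticket
def cam(n):
    m=eyes.camera_model(n); K=np.array([[m['fx'],0,m['cx']],[0,m['fy'],m['cy']],[0,0,1.]])
    return K,np.array(m['rvec'],float),np.array(m['tvec'],float)
def ray(n,uv,z,c=None):
    K,r,t=c or cam(n); R=cv2.Rodrigues(r)[0]
    uv=np.atleast_2d(np.array(uv,float)); d=np.c_[uv,np.ones(len(uv))]@np.linalg.inv(K).T@R
    o=-R.T@t; return o+d*((z-o[2])/d[:,2])[:,None]
def proj(n,P,c=None):
    K,r,t=c or cam(n); return cv2.projectPoints(np.array(P,float).reshape(-1,3),r,t,K,None)[0][:,0]
E
python3 - <<'E'
from h import *
a=eyes.read_camera('top');b=eyes.read_camera('scene')
cv2.imwrite('pics/top_raw.png',a);cv2.imwrite('pics/scene_raw.png',b)
cv2.imwrite('pics/top.png',cv2.resize(a,(800,600),interpolation=cv2.INTER_CUBIC))
cv2.imwrite('pics/scene.png',cv2.resize(b,(800,600),interpolation=cv2.INTER_CUBIC))
for n in('top','scene'):
    K,r,t=cam(n);print(n,K[0,0],K[:2,2],-cv2.Rodrigues(r)[0].T@t)
print(monitor.read_state())
E
```

```text
top 404.62634206080656 [249.8875277  192.74995063] [0.36137754 0.08143089 1.08038424]
scene 360.87162006408585 [254.10586508 188.29749367] [-0.10279627 -0.54423691  0.88656884]
{'t': 0.1, 'q': array([ 1.08161227e+00,  1.31099458e-01,  1.48919029e+00, -2.76901165e-05,
        1.52299890e+00, -8.53793344e-02]), 'dq': array([-0.00094293, -0.0016016 , -0.00223816,  0.00135876, -0.00162195,
        0.00107111]), 'joint_torque': array([ 9.50802823e-04, -5.61339247e+01, -4.93096697e+01,  7.70344469e-02,
        2.89668969e-02, -4.06141373e-05]), 'tool_pos': array([0.23548179, 0.55128758, 0.21767317]), 'orientation': array([-6.29900967e-01, -3.07733164e+00,  2.56680930e-03]), 'force': array([ 0.60566819, -0.44017171, -0.06463262]), 'wrist_torque': array([-0.04877305, -0.01414824,  0.00724722]), 'gripper_force': 0.0, 'opening': 0.09296350573152934}
```

View pics/top.png

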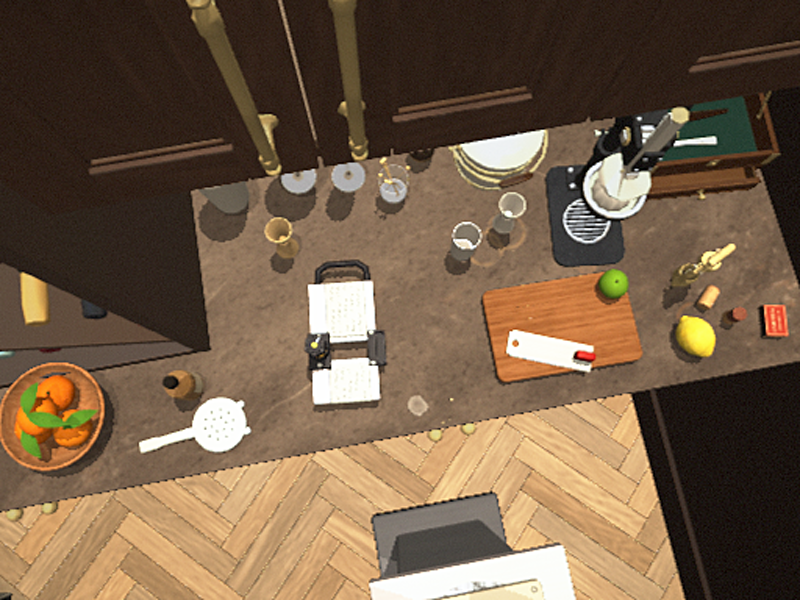

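View pics/scene.png

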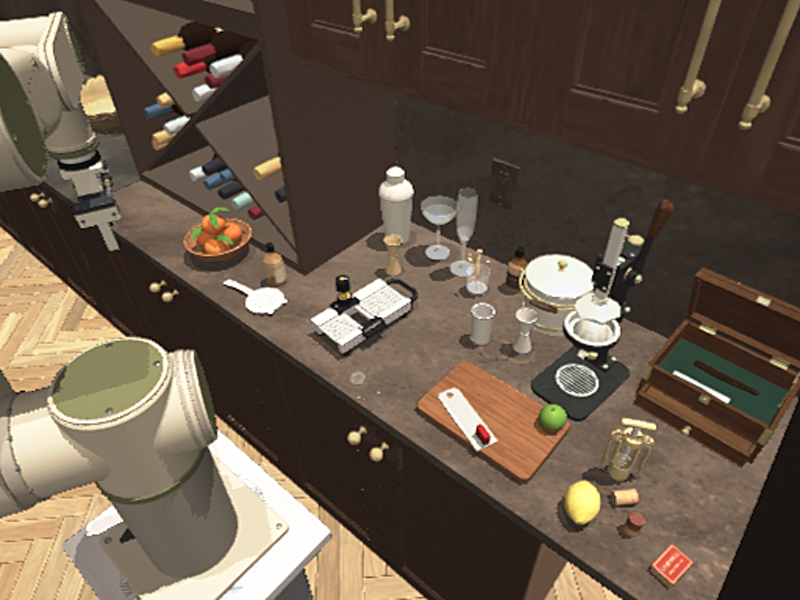

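The top view shows the slicer at about (345,345) with its bolt at (318,348) and its mouth side at (378,348). The blade is on the board: tip near (510,343), red handle at (585,356). In the scene view the jigger and cup stand behind the board and the bitters bottle is left of the slicer. Next I'll enlarge crops.

```bash
python3 - <<'E'
from h import *
a=cv2.imread('pics/top_raw.png');b=cv2.imread('pics/scene_raw.png')
# top crops: slicer raw x 185..265,y160..265 ; blade 305..415, y 165..250
s=a[165:265,185:260];bl=a[195:250,310:400]
S=cv2.resize(s,None,fx=6,fy=6,interpolation=cv2.INTER_CUBIC)
B=cv2.resize(bl,None,fx=8,fy=8,interpolation=cv2.INTER_CUBIC)
cv2.imwrite('pics/c1.png',S);cv2.imwrite('pics/c2.png',B);print(S.shape,B.shape)
for n,p in(('top',[[0,0,0],[.4,0,0],[.4,.2,0],[.236,.552,.219]]),):print(proj(n,p))
E
```

```text
(600, 450, 3) (440, 720, 3)
[[310.97970987 425.36052316]
 [278.72627384 261.11991773]
 [203.77175094 275.10691897]
 [ 27.80482377 389.74616281]]
```

View pics/c1.png

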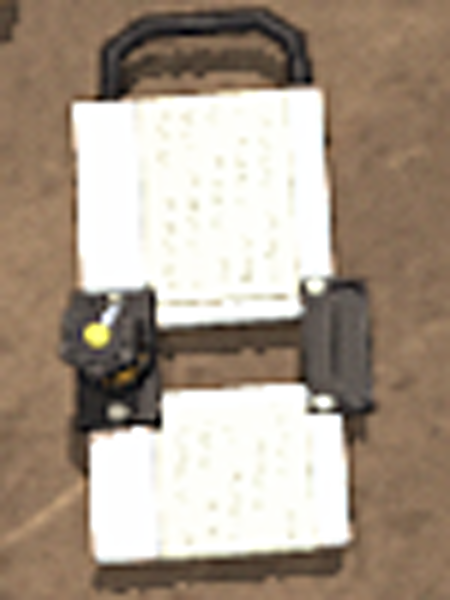

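View pics/c2.png

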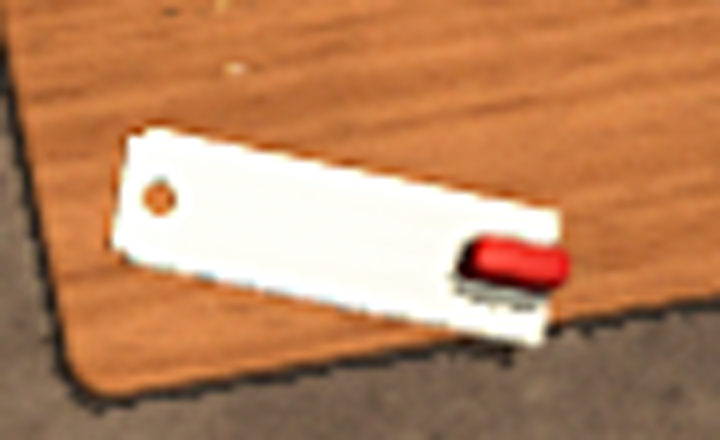

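Slicer crop: bed corners at (73,102), (324,90), (350,543), (96,562), bolt head centre near (105,338). Blade crop: hole at (160,197), handle-end corners (560,210) and (543,345), tip edge roughly x 113–130, handle top centre about (522,263).

```bash
python3 - <<'E'
from h import *
C=cam('top')
def raw(p,f,o): return (np.array(p,float)+.5)/f-.5+np.array(o)
# slicer
P=ray('top',raw([[73,102],[324,90],[350,543],[96,562]],6,(185,165)),.04,C)
print(P.round(4)); 
e=lambda v:np.linalg.norm(v)
print('len',e(P[0]-P[3]),e(P[1]-P[2]),'wid',e(P[0]-P[1]),e(P[2]-P[3]))
ux=(P[0]-P[3])/e(P[0]-P[3])+(P[1]-P[2])/e(P[1]-P[2]);ux[2]=0;ux/=e(ux)
uy=np.array([-ux[1],ux[0],0]);ctr=P.mean(0);print('yaw',np.degrees(np.arctan2(ux[1],ux[0])),'ctr',ctr)
right=((P[1]+P[2])/2-ctr)@uy; print('right edge',right,'O est (-46 edge)',ctr+uy*(right+.046))
bt=ray('top',raw([[105,338]],6,(185,165)),.108,C)[0];print('bolt z.108',bt,'-> O',bt-.048*uy)
br=ray('top',raw([[304,279],[370,282],[375,410],[306,410]],6,(185,165)),.047,C);print('bridge',[( ((q-ctr)@ux).round(4),((q-ctr)@uy).round(4)) for q in br])
cb=ray('top',raw([[115,298],[118,412],[78,428],[160,424]],6,(185,165)),.051,C);print('block',[( ((q-ctr)@ux).round(4),((q-ctr)@uy).round(4)) for q in cb])
# blade
Q=ray('top',raw([[560,210],[543,345],[160,197],[128,135],[113,245]],8,(310,195)),.021,C);print(Q.round(4))
end=(Q[0]+Q[1])/2; v=Q[2]-end; print('len hole-end',e(v),'(.130)','w',e(Q[0]-Q[1]))
vy=v/e(v);print('blade +y dir deg',np.degrees(np.arctan2(vy[1],vy[0])),'slicer +y',np.degrees(np.arctan2(uy[1],uy[0])))
mid=(end+Q[2])/2; O=mid+vy*(.017); print('blade O',O,'grip',O-.066*vy)
h=ray('top',raw([[522,263]],8,(310,195)),.047,C);print('handle',h)
print(proj('scene',[O-.066*vy+[0,0,.026]]))
E
```

```text
[[0.6419 0.1759 0.04  ]
 [0.6271 0.0659 0.04  ]
 [0.4299 0.0897 0.04  ]
 [0.4415 0.197  0.04  ]]
len 0.20142025060152413 0.19863898664505011 wid 0.1109438567591816 0.10792078805653835
yaw -6.446043251133654 ctr [0.53511496 0.13214083 0.04      ]
right edge -0.05471004342529239 O est (-46 edge) [0.53413711 0.12348585 0.04      ]
bolt z.108 [0.52407168 0.17202128 0.108     ] -> O [0.51868284 0.12432474 0.108     ]
bridge [(np.float64(0.0137), np.float64(-0.0416)), (np.float64(0.0105), np.float64(-0.07)), (np.float64(-0.0449), np.float64(-0.0684)), (np.float64(-0.0428), np.float64(-0.039))]
block [(np.float64(0.0104), np.float64(0.0397)), (np.float64(-0.0386), np.float64(0.0406)), (np.float64(-0.0443), np.float64(0.0579)), (np.float64(-0.045), np.float64(0.0231))]
[[ 0.4541 -0.2805  0.021 ]
 [ 0.4119 -0.264   0.021 ]
 [ 0.4822 -0.1518  0.021 ]
 [ 0.5044 -0.146   0.021 ]
 [ 0.4695 -0.1331  0.021 ]]
len hole-end 0.13010183378621312 (.130) w 0.04531528895694686
blade +y dir deg 67.78704355190658 slicer +y 83.55395674886634
blade O [ 0.46405962 -0.19632544  0.021     ] grip [ 0.43910831 -0.25742726  0.021     ]
handle [[ 0.43743053 -0.25543291  0.047     ]]
[[309.53834742 274.07472129]]
```

Request:
arm_command(
  deltas=[
    [[1.6,-3.4,0,0,0,-3.7],[1.6,-3.4,0,0,0,-3.7],[1.6,-3.4,0,0,0,-3.7],[1.6,-3.4,0,0,0,-3.7],[1.6,-3.4,0,0,0,-3.7],[1.6,-3.4,0,0,0,-3.7],[1.6,-3.4,0,0,0,-3.7],[1.6,-3.4,0,0,0,-3.7],[1.6,-3.4,0,0,0,-3.7],[1.6,-3.4,0,0,0,-3.7],[1.6,-3.4,0,0,0,-3.7],[1.6,-3.4,0,0,0,-3.7]],
  ],
  gripper=0,
)

```text
t: 1.1
tool_pos: [0.4279, 0.142, 0.2184]
orientation: [-1.75, -2.609, 0.0]
force: [0.9, 0.4, -0.2]
opening: 0.0464
gripper_force: 0.0
```

```bash
python3 - <<'E'
from h import *
s=monitor.read_state();c=cam('wrist');a=eyes.read_camera('wrist');np.savez('pics/w1.npz',K=c[0],r=c[1],t=c[2])
cv2.imwrite('pics/w1_raw.png',a);cv2.imwrite('pics/w1.png',cv2.resize(a,(800,600),interpolation=cv2.INTER_CUBIC))
print(s['t'],s['tool_pos'],s['orientation'],s['q'])
E
```

```text
1.1 [0.42789079 0.14196153 0.21842594] [-1.75015860e+00 -2.60878090e+00  7.95866661e-05] [ 2.06480257e-01 -2.84466061e-01  1.88220076e+00  5.70415631e-05
  1.54398444e+00 -1.82500637e-01]
```

View pics/w1.png

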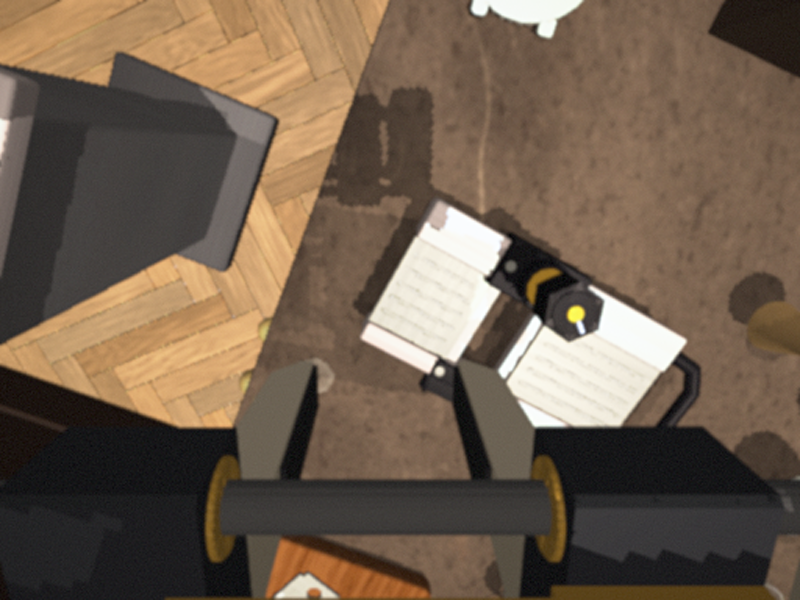

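The wrist view shows the slicer: yellow bolt dot at (575,314), bed corners at (437,200), (362,338), (685,345), and the bridge screw at (439,371).

```bash
python3 - <<'E'
from h import *
w=np.load('pics/w1.npz');W=(w['K'],w['r'],w['t']);C=cam('top')
f=lambda p:(np.array(p,float)+.5)*.64-.5
r6=lambda p:(np.array(p,float)+.5)/6-.5+np.array([185,165])
PM=lambda c:c[0]@np.c_[cv2.Rodrigues(c[1])[0],c[2]]
def tri(a,b):
    X=cv2.triangulatePoints(PM(C),PM(W),a.reshape(2,1),b.reshape(2,1))[:,0];X=X[:3]/X[3]
    return X,proj('',X,C)[0]-a,proj('',X,W)[0]-b
print('dot',tri(r6([97,334]),f([575,314])))
for n,a,b in(('NL',[96,562],[437,200]),('NR',[350,543],[362,338]),('FL',[73,102],[685,345])):
    print(n,tri(r6(a),f(b)),ray('',f(b),.04,W))
print('dot z.115',ray('',f([575,314]),.115,W),ray('',r6([97,334]),.115,C))
E
```

```text
dot (array([0.52456699, 0.17400902, 0.11828764]), array([-0.02335006, -0.0139526 ]), array([-0.09854469,  0.04374913]))
NL (array([0.44141262, 0.19659165, 0.04439665]), array([-0.03990364, -0.07816387]), array([-0.31861297, -0.04008818])) [[0.44228355 0.19642298 0.04      ]]
NR (array([0.43086789, 0.08980599, 0.04113017]), array([-0.10852691, -0.38826607]), array([-1.30579891, -0.41517512])) [[0.43247117 0.08948329 0.04      ]]
FL (array([0.63882299, 0.17372233, 0.04830657]), array([0.5811453 , 0.19106663]), array([ 1.6203023 , -1.22228271])) [[0.64387603 0.1707624  0.04      ]]
dot z.115 [[0.52618111 0.17355384 0.115     ]] [[0.52508096 0.17427532 0.115     ]]
```

Request:
arm_command(
  deltas=[
    [[0.1,-3.35,-0.3,0,0,-3.7],[0.1,-3.35,-0.3,0,0,-3.7],[0.1,-3.35,-0.3,0,0,-3.7],[0.1,-3.35,-0.3,0,0,-3.7],[0.1,-3.35,-0.3,0,0,-3.7],[0.1,-3.35,-0.3,0,0,-3.7],[0.1,-3.35,-0.3,0,0,-3.7],[0.1,-3.35,-0.3,0,0,-3.7],[0.1,-3.35,-0.3,0,0,-3.7],[0.0,-3.35,-0.3,0,0,-3.7],[0.0,-3.35,-0.3,0,0,-3.7],[0.0,-3.35,-0.3,0,0,-3.7]],
  ],
)

```text
t: 2.15
tool_pos: [0.4363, -0.2596, 0.1821]
orientation: [-2.606, -1.754, 0.0]
force: [0.8, -0.2, 0.0]
opening: 0.0465
gripper_force: 0.0
```

```bash
python3 - <<'E'
from h import *
s=monitor.read_state();c=cam('wrist');a=eyes.read_camera('wrist');np.savez('pics/w2.npz',K=c[0],r=c[1],t=c[2])
cv2.imwrite('pics/w2_raw.png',a);cv2.imwrite('pics/w2.png',cv2.resize(a,(800,600),interpolation=cv2.INTER_CUBIC))
print(s['t'],s['tool_pos'],s['orientation'],s['q'])
E
```

```text
2.15 [ 0.43629814 -0.25960641  0.1820965 ] [-2.60572405e+00 -1.75398378e+00  1.55792669e-04] [-6.37833475e-01 -1.00749801e-01  1.78853843e+00  8.50089454e-05
  1.45433937e+00 -2.51970980e-01]
```

View pics/w2.png

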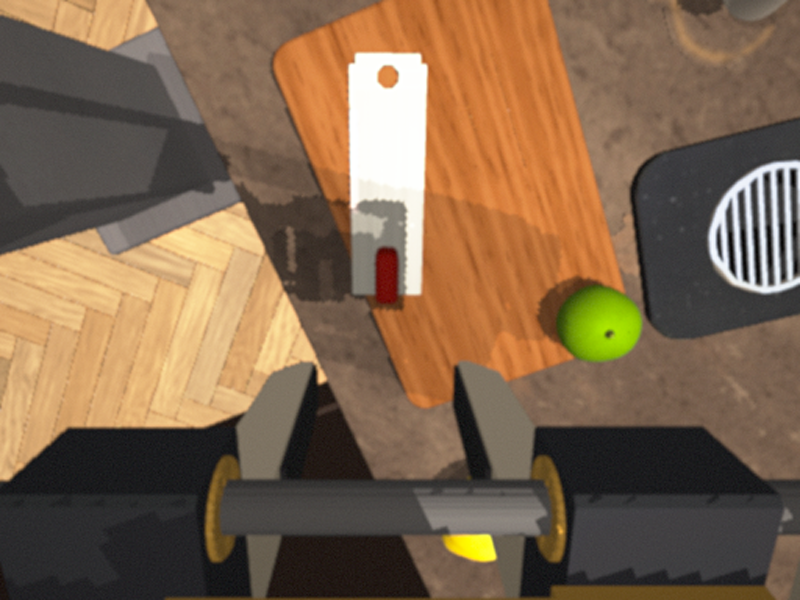

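Wrist view: handle top at (387,262–274), blade hole at (388,77), handle-end edge from (353,294) to (421,294).

```bash
python3 - <<'E'
from h import *
w=np.load('pics/w2.npz');W=(w['K'],w['r'],w['t']);f=lambda p:(np.array(p,float)+.5)*.64-.5
Q=ray('',f([[353,294],[421,294],[388,77],[350,65],[427,68]]),.021,W);print(Q.round(4))
e=(Q[0]+Q[1])/2;v=Q[2]-e;L=np.linalg.norm(v);v/=L;print(L,np.linalg.norm(Q[0]-Q[1]),np.degrees(np.arctan2(v[1],v[0])))
t2=(Q[3]+Q[4])/2-e;print(np.degrees(np.arctan2(t2[1],t2[0])))
O=(e+Q[2])/2+.017*v;print('O',O,'grip-71',O-.071*v)
h=ray('',f([387,274]),.047,W)[0];print('handle',h,'-71:',h-.005*v)
R=cv2.Rodrigues(monitor.read_state()['orientation'])[0];print('tool_y',np.degrees(np.arctan2(R[1,1],R[0,1])))
print('tcp px',proj('',[monitor.read_state()['tool_pos']],W)/.64)
E
```

```text
[[ 0.4126 -0.264   0.021 ]
 [ 0.4534 -0.2805  0.021 ]
 [ 0.4822 -0.1519  0.021 ]
 [ 0.4644 -0.1378  0.021 ]
 [ 0.5047 -0.1559  0.021 ]]
0.13000296300748504 0.044007462809714605 67.74057669871911
67.62452543441204
O [ 0.46402351 -0.1963251   0.021     ] grip-71 [ 0.43712866 -0.26203406  0.021     ]
handle [ 0.44026437 -0.25395719  0.047     ] -71: [ 0.43837037 -0.25858458  0.047     ]
tool_y -22.520127191608466
tcp px [[386.60987358 396.81848298]]
```

Request:
arm_command(
  deltas=[
    [[0.1,-0.24,-3.5,0,0,0.2],[0,0,-4,0,0,0],[0,0,-4,0,0,0],[0,0,-2.5,0,0,0],[0,0,-1.3,0,0,0],[0,0,-0.5,0,0,0],[0,0,0,0,0,0]],
  ],
)

```text
t: 2.78
tool_pos: [0.4367, -0.2596, 0.0231]
orientation: [-2.597, -1.761, 0.002]
force: [0.6, 0.0, -0.3]
opening: 0.0467
gripper_force: 0.0
```

Request:
arm_command(
  deltas=[
    [[0,0,0,0,0,0],[0,0,0,0,0,0],[0,0,0,0,0,0],[0,0,0,0,0,0],[0,0,0,0,0,0],[0,0,0,0,0,0]],
  ],
  gripper=-1,
  squeeze=55,
)

```text
t: 3.28
tool_pos: [0.4381, -0.2609, 0.0253]
orientation: [2.6, 1.762, 0.0]
force: [-0.8, 0.8, 1.7]
opening: 0.0135
gripper_force: 55.0
```

Request:
arm_command(
  deltas=[
    [[0,0,0.5,0,0,0],[0,0,1.5,0,0,0],[0,0,2,0,0,0],[0.6,1.9,2,0,0,1.6],[0.7,2.3,1.5,0,0,2],[0.8,2.6,0,0,0,2.4],[0.9,2.8,0,0,0,2.6],[0.9,2.8,0,0,0,2.4],[0.8,2.6,0,0,0,2],[0.7,2.2,0,0,0,1.6],[0.5,1.4,0,0,0,1.2],[0,0,0,0,0,0.2]],
  ],
)

```text
t: 4.28
tool_pos: [0.4972, -0.072, 0.0998]
orientation: [-2.325, -2.112, -0.001]
force: [0.9, 0.2, -1.3]
opening: 0.0138
gripper_force: 55.0
```

```bash
cat > snap.py <<'E'
import sys
from h import *
n=sys.argv[1];s=monitor.read_state();c=cam('wrist');a=eyes.read_camera('wrist');np.savez(f'pics/{n}.npz',K=c[0],r=c[1],t=c[2],p=s['tool_pos'],o=s['orientation'])
cv2.imwrite(f'pics/{n}_raw.png',a)
x0,y0,x1,y1=map(int,sys.argv[2:6]);k=float(sys.argv[6])
cv2.imwrite(f'pics/{n}.png',cv2.resize(a[y0:y1,x0:x1],None,fx=k,fy=k,interpolation=cv2.INTER_CUBIC))
R=cv2.Rodrigues(s['orientation'])[0];print(s['t'],s['tool_pos'],'tool_y',np.degrees(np.arctan2(R[1,1],R[0,1])),'tz',R[:,2],s['opening'],s['force'],'q6',s['q'][5])
E
python3 snap.py w3 112 0 432 240 2.5
```

```text
4.2833 [ 0.49718545 -0.0720162   0.09978611] tool_y -5.516524514846431 tz [ 1.02570307e-04  9.54665339e-04 -9.99999539e-01] 0.013751238663357049 [ 0.93865281  0.23833466 -1.32129204] q6 -0.15064560735499344
```

View pics/w3.png

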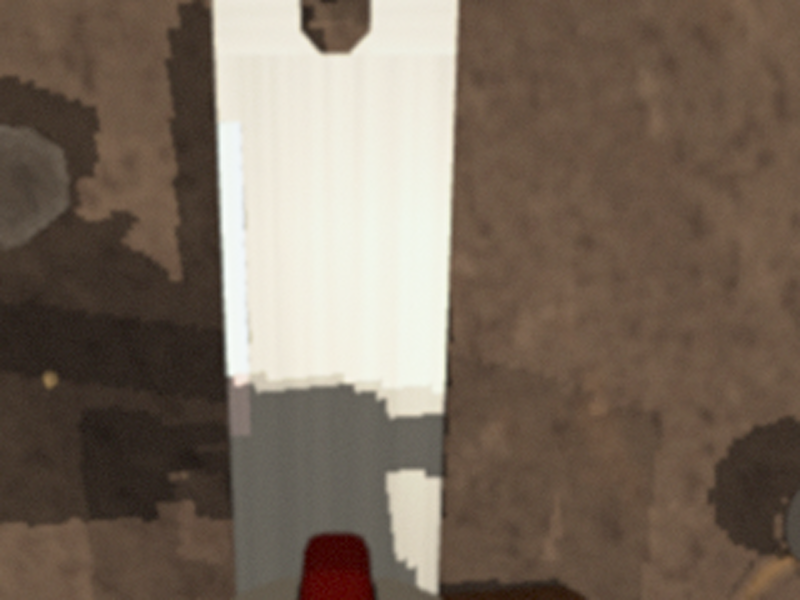

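The blade is held straight in the gripper: edges at x 216–457 (row 55) and 236–440 (row 580), handle at (338,565). Next I check its pitch from those widths.

```bash
python3 - <<'E'
from h import *
w=np.load('pics/w3.npz');W=(w['K'],w['r'],w['t']);a=cv2.imread('pics/w3_raw.png')
R=cv2.Rodrigues(W[1])[0]
ty=cv2.Rodrigues(w['o'])[0][:,1];tx=cv2.Rodrigues(w['o'])[0][:,0];p=w['p']
g=a.astype(int).min(2)
sat=cv2.Sobel(cv2.GaussianBlur(a,(3,3),0).astype(np.float32).sum(2),cv2.CV_32F,1,0)
for row in(4,25,50,80,110,140,150):
    l=180+np.argmax(sat[row,180:235]);r=270+np.argmin(sat[row,270:310])
    # find z where width is 44
    f=lambda z:np.diff(ray('',[[l,row],[r,row]],z,W)@ty)[0]
    zs=np.linspace(.07,.13,601);z=zs[np.argmin([abs(abs(f(q))-.044) for q in zs])]
    P=ray('',[[l,row],[r,row]],z,W)-p
    print(row,l,r,'z-tcp',round(z-p[2],4),'along',(P@tx).round(4),'lat',(P@ty).round(4))
E
```

```text
4 197 295 z-tcp -0.0025 along [0.118 0.118] lat [-0.0216  0.0224]
25 197 294 z-tcp -0.0015 along [0.1092 0.1093] lat [-0.0218  0.0222]
50 198 293 z-tcp -0.0017 along [0.0988 0.0988] lat [-0.0218  0.0222]
80 199 292 z-tcp -0.0012 along [0.0856 0.0856] lat [-0.0218  0.0222]
110 201 291 z-tcp -0.0026 along [0.0717 0.0717] lat [-0.0216  0.0224]
140 202 290 z-tcp -0.0022 along [0.0571 0.0572] lat [-0.0216  0.0224]
150 202 290 z-tcp -0.0008 along [0.0523 0.0524] lat [-0.0216  0.0224]
```

Request:
arm_command(
  deltas=[
    [[-0.05,-0.1,-2,0,0,-0.9],[0,0,-2,0,0,0],[0,0,-1.2,0,0,0],[0.1,0.9,0,0,0,0],[0.1,0.8,0,0,0,0],[0,0,0,0,0,0],[0,0,0,0,0,0]],
  ],
)

```text
t: 4.92
tool_pos: [0.4993, -0.0584, 0.049]
orientation: [2.344, 2.089, 0.002]
force: [0.2, -0.1, -1.0]
opening: 0.0137
gripper_force: 55.0
```

Request:
arm_command(
  deltas=[
    [[0,0,-0.2,0,0,0],[0,0,-0.2,0,0,0],[0,0,0,0,0,0]],
  ],
)

```text
t: 5.17
tool_pos: [0.4982, -0.0587, 0.0436]
orientation: [2.346, 2.089, 0.0]
force: [-0.8, -0.2, -0.8]
opening: 0.0135
gripper_force: 55.0
```

Request:
arm_command(
  deltas=[
    [[0,0,-0.1,0,0,0],[0,0,0,0,0,0]],
  ],
)

```text
t: 5.33
tool_pos: [0.4983, -0.0588, 0.0427]
orientation: [2.346, 2.089, 0.0]
force: [-0.3, -0.9, 1.1]
opening: 0.0134
gripper_force: 55.0
```

Request:
arm_command(
  deltas=[
    [[0,0,-0.1,0,0,0],[0,0,0,0,0,0]],
  ],
)

```text
t: 5.5
tool_pos: [0.4985, -0.0589, 0.042]
orientation: [2.346, 2.089, 0.0]
force: [-0.5, -0.4, 3.1]
opening: 0.0133
gripper_force: 55.0
```

Request:
arm_command(
  deltas=[
    [[0,0,0.24,0,0,0],[0.055,0.5,0,0,0,0],[0.055,0.5,0,0,0,0],[0.055,0.5,0,0,0,0],[0.055,0.5,0,0,0,0],[0,0,0,0,0,0]],
  ],
)

```text
t: 6.0
tool_pos: [0.5003, -0.0374, 0.0438]
orientation: [-2.345, -2.09, 0.0]
force: [0.6, 0.1, -1.4]
opening: 0.0134
gripper_force: 55.0
```

Request:
arm_command(
  deltas=[
    [[0.055,0.5,0,0,0,0],[0.055,0.5,0,0,0,0],[0.055,0.5,0,0,0,0],[0.055,0.5,0,0,0,0],[0,0,0,0,0,0]],
  ],
)

```text
t: 6.42
tool_pos: [0.5027, -0.0177, 0.044]
orientation: [-2.345, -2.09, -0.0]
force: [-0.4, -0.0, -1.1]
opening: 0.0136
gripper_force: 55.0
```

```bash
python3 -c "
from h import *
s=monitor.read_state();print(s['tool_pos'],s['force'],s['wrist_torque'])"
```

```text
[ 0.50267239 -0.01765644  0.0440221 ] [-0.4050414  -0.03978967 -1.11532624] [-0.06720784  0.06608799  0.00147807]
```

Request:
arm_command(
  deltas=[
    [[0.11,1,0,0,0,0],[0.11,1,0,0,0,0],[0.11,1,0,0,0,0],[0,0,0,0,0,0]],
  ],
)

```text
t: 6.75
tool_pos: [0.5061, 0.0134, 0.044]
orientation: [-2.345, -2.09, -0.001]
force: [-0.4, 0.4, -1.3]
opening: 0.0136
gripper_force: 55.0
```

Request:
arm_command(
  deltas=[
    [[0.11,1,0,0,0,0],[0.11,1,0,0,0,0],[0.11,1,0,0,0,0],[0.05,0.5,0,0,0,0],[0,0,0,0,0,0]],
  ],
)

```text
t: 7.17
tool_pos: [0.5098, 0.0477, 0.044]
orientation: [-2.345, -2.091, -0.0]
force: [-0.4, -0.2, -2.0]
opening: 0.0134
gripper_force: 55.0
```

Request:
arm_command(
  deltas=[
    [[0.03,0.3,0,0,0,0],[0.03,0.3,0,0,0,0],[0.01,0.1,0,0,0,0],[0,0,0,0,0,0]],
  ],
)

```text
t: 7.5
tool_pos: [0.5104, 0.0534, 0.044]
orientation: [-2.346, -2.089, 0.0]
force: [0.2, -0.6, -1.0]
opening: 0.0136
gripper_force: 55.0
```

Request:
arm_command(
  deltas=[
    [[0.02,0.2,0,0,0,0],[0,0,0,0,0,0]],
  ],
)

```text
t: 7.67
tool_pos: [0.5107, 0.0554, 0.044]
orientation: [-2.347, -2.089, -0.0]
force: [-0.6, -0.3, -1.6]
opening: 0.0135
gripper_force: 55.0
```

Request:
arm_command(
  deltas=[
    [[0.02,0.2,0,0,0,0],[0,0,0,0,0,0]],
  ],
)

```text
t: 7.83
tool_pos: [0.5109, 0.0575, 0.0441]
orientation: [-2.346, -2.089, -0.0]
force: [-0.6, -1.2, -1.1]
opening: 0.0135
gripper_force: 55.0
```

Request:
arm_command(
  deltas=[
    [[0.02,0.2,0,0,0,0],[0,0,0,0,0,0]],
  ],
)

```text
t: 8.0
tool_pos: [0.5111, 0.0579, 0.0442]
orientation: [2.345, 2.088, -0.003]
force: [-0.7, -8.8, 1.0]
opening: 0.013
gripper_force: 55.0
```

Request:
arm_command(
  deltas=[
    [[0.02,0.2,0,0,0,0],[0,0,0,0,0,0]],
  ],
)

```text
t: 8.17
tool_pos: [0.5112, 0.058, 0.0443]
orientation: [2.343, 2.086, -0.007]
force: [-2.4, -16.9, 2.5]
opening: 0.0139
gripper_force: 55.0
```

Request:
arm_command(
  deltas=[
    [[-0.03,-0.3,-0.1,0,0,0],[0,0,0,0,0,0],[0,0,0,0,0,0]],
  ],
)

```text
t: 8.42
tool_pos: [0.5113, 0.0578, 0.0433]
orientation: [2.346, 2.088, 0.0]
force: [0.3, -5.4, 1.1]
opening: 0.0134
gripper_force: 55.0
```

Request:
arm_command(
  deltas=[
    [[0,0,0,0,0,0],[0,0,0,0,0,0],[0,0,0,0,0,0],[0,0,0,0,0,0]],
  ],
  gripper=-0.2,
)

```text
t: 8.75
tool_pos: [0.5108, 0.0588, 0.043]
orientation: [-2.346, -2.089, -0.0]
force: [0.6, -0.1, -0.2]
opening: 0.0345
gripper_force: 0.0
```

Request:
arm_command(
  deltas=[
    [[0,0,0.3,0,0,0],[0,0,2,0,0,0],[0,0,3,0,0,0],[0,0,3,0,0,0],[0,0,3,0,0,0],[0,-2,0,0,0,0],[0,-3,0,0,0,0],[0,-2,0,0,0,0]],
  ],
  gripper=0.05,
)

```text
t: 9.42
tool_pos: [0.5115, -0.0128, 0.1574]
orientation: [2.343, 2.089, 0.002]
force: [-0.5, -0.7, 0.3]
opening: 0.0486
gripper_force: 0.0
```

```bash
python3 snap.py w4 120 0 376 192 3.1
```

```text
9.4167 [ 0.51150446 -0.01284591  0.15741017] tool_y -6.563193205050501 tz [ 2.17445419e-03 -7.40319164e-04 -9.99997362e-01] 0.04857404042344693 [-0.54626343 -0.69800345  0.29830298] q6 -0.010370885427566388
```

View pics/w4.png

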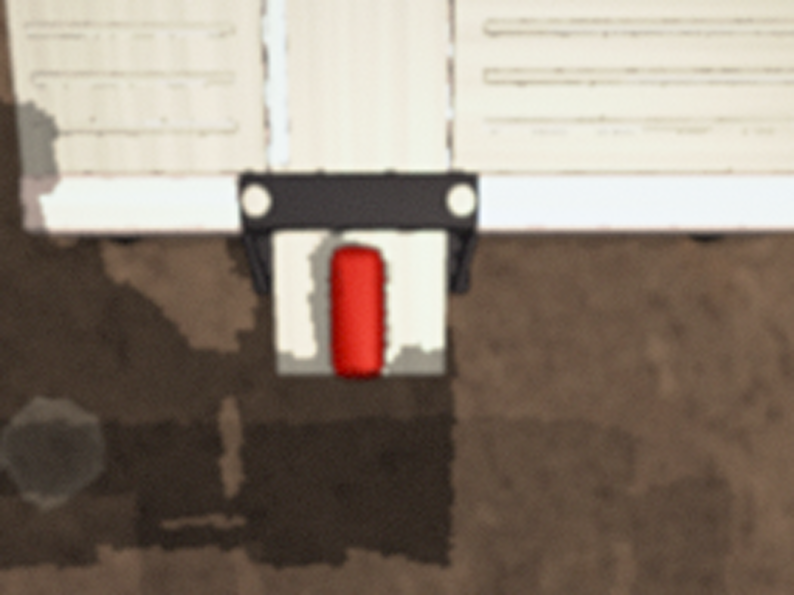

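The blade sits in the mouth under the bridge, handle just outside. The plate's end edge is at row 376 and the bridge's outer edge at about row 230. A quick numeric check, plus the bolt's hex orientation from the first wrist picture:

```bash
python3 - <<'E'
from h import *
w=np.load('pics/w4.npz');W=(w['K'],w['r'],w['t'])
g=lambda p:(np.array(p,float)+.5)/3.1-.5+np.array([120,0])
e=ray('',g([[276,376],[446,376]]),.039,W);m=ray('',g([[246,232],[474,229]]),.047,W);r=ray('',g([[100,174],[240,174],[480,172],[780,174]]),.0405,W);r2=ray('',g([[40,232],[240,232],[480,230],[780,232]]),.0405,W)
print(e,m,r,r2,sep='\n')
v=e.mean(0)[:2];u=np.array([.1125,.9937]);print('end along',v@u,'rail',[(q[:2]@u).round(4) for q in r2],'bridge',[(q[:2]@u).round(4) for q in m])
# rotated hex crop
a=cv2.imread('pics/w1_raw.png');c=a[170:230,335:400]
cv2.imwrite('pics/hex.png',cv2.resize(c,None,fx=8,fy=8,interpolation=cv2.INTER_CUBIC))
E
```

```text
[[0.48777968 0.04709011 0.039     ]
 [0.53299801 0.04191695 0.039     ]]
[[0.48639716 0.08353801 0.047     ]
 [0.54319625 0.07776784 0.047     ]]
[[0.45110673 0.10177878 0.0405    ]
 [0.48620781 0.09777495 0.0405    ]
 [0.54646169 0.09137492 0.0405    ]
 [0.62175285 0.08231389 0.0405    ]]
[[0.43316317 0.08990814 0.0405    ]
 [0.48405902 0.0840979  0.0405    ]
 [0.54522338 0.0776027  0.0405    ]
 [0.62165184 0.0683904  0.0405    ]]
end along 0.10164190284586917 rail [np.float64(0.1381), np.float64(0.138), np.float64(0.1385), np.float64(0.1379)] bridge [np.float64(0.1377), np.float64(0.1384)]
```

View pics/hex.png

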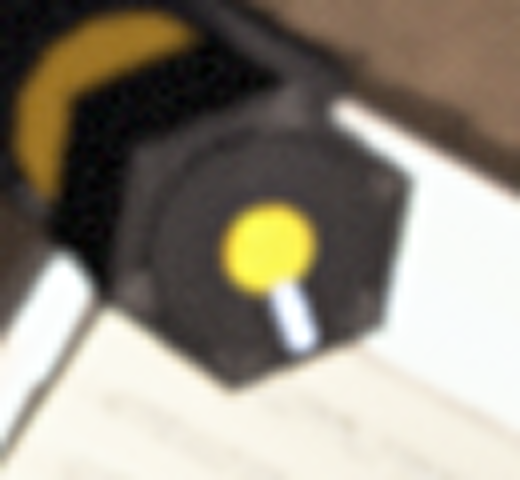

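The hex shows corners at (410,180), (382,328), (233,388), (108,298). The white mark points at the flat whose middle is about (307,358).

```bash
python3 - <<'E'
from h import *
w=np.load('pics/w1.npz');W=(w['K'],w['r'],w['t'])
g=lambda p:(np.array(p,float)+.5)/8-.5+np.array([335,170])
P=ray('',g([[410,180],[382,328],[233,388],[108,298],[128,150],[270,249],[300,340]]),.115,W)
an=lambda v:np.degrees(np.arctan2(v[1],v[0]))
print(P.round(4));print('edge normals mod60',[((an(P[i+1]-P[i])+90)%60).round(1) for i in range(4)],[np.linalg.norm(P[i+1]-P[i]).round(4) for i in range(4)],'mark',an(P[6]-P[5]))
c=P[:5].copy();print('corner fit centre',((P[0]+P[3])/2).round(4))
print([((an(q-P[5])-30)%60).round(1) for q in P[:5]])
E
```

```text
[[0.5364 0.1861 0.115 ]
 [0.5417 0.1705 0.115 ]
 [0.5303 0.1584 0.115 ]
 [0.5133 0.1624 0.115 ]
 [0.5077 0.1778 0.115 ]
 [0.5265 0.1738 0.115 ]
 [0.5343 0.166  0.115 ]]
edge normals mod60 [np.float64(18.8), np.float64(16.6), np.float64(16.8), np.float64(20.0)] [np.float64(0.0164), np.float64(0.0166), np.float64(0.0175), np.float64(0.0163)] mark -45.01022617216805
corner fit centre [0.5249 0.1742 0.115 ]
[np.float64(21.1), np.float64(17.8), np.float64(13.9), np.float64(10.6), np.float64(18.1)]
```

Request:
arm_command(
  deltas=[
    [[0.15,1.5,0.3,0,0,2],[0.15,2.5,0,0,0,3],[0.2,3,0,0,0,4],[0.25,3.5,0,0,0,5],[0.25,3.5,0,0,0,5],[0.2,3,0,0,0,3],[0.15,1.7,0,0,0,2],[0,0,0,0,0,0],[0,0,0,0,0,0]],
  ],
)

```text
t: 10.22
tool_pos: [0.5241, 0.1762, 0.159]
orientation: [-1.859, -2.533, 0.001]
force: [-0.7, -0.7, 0.4]
opening: 0.0488
gripper_force: 0.0
```

```bash
cat > st.py <<'E'
from h import *
s=monitor.read_state();R=cv2.Rodrigues(s['orientation'])[0]
print(round(s['t'],2),s['tool_pos'].round(4),'ty',np.degrees(np.arctan2(R[1,1],R[0,1])).round(2),'tz',R[:,2].round(3),'F',s['force'].round(1),'T',s['wrist_torque'].round(2),'q6',s['q'][5].round(2),s['opening'].round(4))
E
python3 st.py
```

```text
Traceback (most recent call last):
  File "st.py", line 3, in <module>
    print(round(s['t'],2),s['tool_pos'].round(4),'ty',np.degrees(np.arctan2(R[1,1],R[0,1])).round(2),'tz',R[:,2].round(3),'F',s['force'].round(1),'T',s['wrist_torque'].round(2),'q6',s['q'][5].round(2),s['opening'].round(4))
                                                                                                                                                                                                         ^^^^^^^^^^^^^^^^^^
AttributeError: 'float' object has no attribute 'round'
```

Request:
arm_command(
  deltas=[
    [[0.08,-0.18,-1.5,0,0,0],[0,0,-2,0,0,0],[0,0,-2,0,0,0],[0,0,-1,0,0,0],[0,0,-0.2,0,0,0],[0,0,0,0,0,0]],
  ],
)

```text
t: 10.72
tool_pos: [0.5247, 0.1727, 0.0915]
orientation: [-1.862, -2.529, 0.002]
force: [0.7, 0.2, 1.0]
opening: 0.0489
gripper_force: 0.0
```

Request:
arm_command(
  deltas=[
    [[0,0,0,0,0,0],[0,0,0,0,0,0],[0,0,0,0,0,0],[0,0,0,0,0,0],[0,0,0,0,0,0]],
  ],
  gripper=-1,
  squeeze=10,
)

```text
t: 11.13
tool_pos: [0.5247, 0.1733, 0.093]
orientation: [-1.86, -2.531, 0.002]
force: [-6.3, -3.3, 6.2]
opening: 0.0301
gripper_force: 10.0
```

```bash
sed -i "s/,s\['opening'\].round(4)/,round(float(s['opening']),4)/" st.py; python3 st.py
```

```text
11.13 [0.5247 0.1733 0.093 ] ty 17.37 tz [-0.001 -0.001 -1.   ] F [-6.3 -3.3  6.2] T [-0.58  1.17 -0.02] q6 -0.08 0.0301
```

Request:
arm_command(
  deltas=[
    [[-0.13,-0.05,0.12,0,0,0],[0,0,0,0,0,0],[0,0,0,0,0,0]],
  ],
)

```text
t: 11.38
tool_pos: [0.5246, 0.1732, 0.0938]
orientation: [1.86, 2.53, 0.002]
force: [2.6, 0.1, -1.9]
opening: 0.0301
gripper_force: 10.0
```

```bash
python3 st.py
```

```text
11.38 [0.5246 0.1732 0.0938] ty 17.36 tz [ 0.002  0.    -1.   ] F [ 2.6  0.1 -1.9] T [-0.06 -0.49  0.05] q6 -0.08 0.0301
```

Request:
arm_command(
  deltas=[
    [[0,0,0,0,0,5],[0,0,0,0,0,5],[0,0,0,0,0,5],[0,0,0,0,0,5],[0,0,0,0,0,0]],
  ],
)

```text
t: 11.8
tool_pos: [0.5249, 0.1733, 0.0938]
orientation: [1.386, 2.817, 0.002]
force: [3.9, 0.8, -0.8]
opening: 0.0304
gripper_force: 10.0
```

```bash
python3 st.py
```

```text
11.8 [0.5249 0.1733 0.0938] ty 37.6 tz [ 0.002  0.001 -1.   ] F [ 3.9  0.8 -0.8] T [ 0.15 -0.63  0.01] q6 -0.43 0.0304
```

Request:
arm_command(
  deltas=[
    [[0,0,0,0,0,5],[0,0,0,0,0,5],[0,0,0,0,0,0],[0,0,0,0,0,0]],
  ],
)

```text
t: 12.13
tool_pos: [0.5249, 0.1734, 0.0939]
orientation: [1.148, 2.922, 0.002]
force: [5.8, 2.0, 0.2]
opening: 0.0299
gripper_force: 10.0
```

```bash
python3 st.py
```

```text
12.13 [0.5249 0.1734 0.0939] ty 47.09 tz [ 0.002  0.001 -1.   ] F [5.8 2.  0.2] T [ 0.31 -0.88  0.04] q6 -0.6 0.0299
```

Request:
arm_command(
  deltas=[
    [[0.1,0.03,0,0,0,4],[0,0,0,0,0,4],[0,0,0,0,0,0],[0,0,0,0,0,0]],
  ],
)

```text
t: 12.47
tool_pos: [0.5251, 0.1735, 0.0934]
orientation: [0.943, 2.997, 0.0]
force: [2.3, 0.5, 1.8]
opening: 0.03
gripper_force: 10.0
```

```bash
python3 st.py
```

```text
12.47 [0.5251 0.1735 0.0934] ty 55.06 tz [ 0.  0. -1.] F [2.3 0.5 1.8] T [ 0.32 -0.35 -0.02] q6 -0.73 0.03
```

Request:
arm_command(
  deltas=[
    [[0,0,0,0,0,4],[0,0,0,0,0,4],[0,0,0,0,0,0],[0,0,0,0,0,0]],
  ],
)

```text
t: 12.8
tool_pos: [0.5251, 0.1736, 0.0932]
orientation: [0.731, 3.055, 0.001]
force: [3.6, 2.6, -1.8]
opening: 0.0301
gripper_force: 10.0
```

```bash
python3 st.py
```

```text
12.8 [0.5251 0.1736 0.0932] ty 63.08 tz [ 0.  0. -1.] F [ 3.6  2.6 -1.8] T [ 0.57 -0.78  0.01] q6 -0.87 0.0301
```

Request:
arm_command(
  deltas=[
    [[0,0,0,0,0,4],[0,0,0,0,0,4],[0,0,0,0,0,0],[0,0,0,0,0,0]],
  ],
)

```text
t: 13.13
tool_pos: [0.5251, 0.1737, 0.0932]
orientation: [0.515, 3.099, 0.001]
force: [3.9, 2.9, -2.1]
opening: 0.0302
gripper_force: 10.0
```

```bash
python3 st.py
```

```text
13.13 [0.5251 0.1737 0.0932] ty 71.12 tz [ 0.     0.001 -1.   ] F [ 3.9  2.9 -2.1] T [ 0.56 -0.8   0.01] q6 -1.01 0.0302
```

Request:
arm_command(
  deltas=[
    [[0.07,0.05,-0.1,0,0,0],[0,0,-0.1,0,0,0],[0,0,0,0,0,0],[0,0,0,0,0,0]],
  ],
)

```text
t: 13.47
tool_pos: [0.5252, 0.1737, 0.0907]
orientation: [-0.51, -3.099, 0.001]
force: [1.0, 0.7, -0.9]
opening: 0.0296
gripper_force: 10.0
```

```bash
python3 st.py
```

```text
13.47 [0.5252 0.1737 0.0907] ty 71.29 tz [-0.001 -0.    -1.   ] F [ 1.   0.7 -0.9] T [ 0.24 -0.29  0.01] q6 -1.02 0.0296
```

Request:
arm_command(
  deltas=[
    [[0,0,-0.1,0,0,0],[0,0,-0.1,0,0,0],[0,0,0,0,0,0],[0,0,0,0,0,0]],
  ],
)

```text
t: 13.8
tool_pos: [0.5252, 0.1737, 0.0889]
orientation: [-0.509, -3.099, 0.001]
force: [-1.2, 0.9, -2.6]
opening: 0.0299
gripper_force: 10.0
```

```bash
python3 st.py
```

```text
13.8 [0.5252 0.1737 0.0889] ty 71.35 tz [-0.001 -0.    -1.   ] F [-1.2  0.9 -2.6] T [ 0.12  0.01 -0.  ] q6 -1.02 0.0299
```

Request:
arm_command(
  deltas=[
    [[0,0,-0.1,0,0,0],[0,0,-0.1,0,0,0],[0,0,0,0,0,0],[0,0,0,0,0,0]],
  ],
)

```text
t: 14.13
tool_pos: [0.5253, 0.1738, 0.0873]
orientation: [-0.509, -3.099, 0.001]
force: [-3.4, -1.7, 3.1]
opening: 0.03
gripper_force: 10.0
```

```bash
python3 st.py
```

```text
14.13 [0.5253 0.1738 0.0873] ty 71.36 tz [-0.001 -0.    -1.   ] F [-3.4 -1.7  3.1] T [-0.11  0.61  0.06] q6 -1.02 0.03
```

Request:
arm_command(
  deltas=[
    [[0,0,-0.1,0,0,0],[0,0,0,0,0,0],[0,0,0,0,0,0]],
  ],
)

```text
t: 14.38
tool_pos: [0.5253, 0.1737, 0.0868]
orientation: [-0.508, -3.1, 0.001]
force: [-7.3, -1.4, 7.6]
opening: 0.0299
gripper_force: 10.0
```

```bash
python3 st.py
```

```text
14.38 [0.5253 0.1737 0.0868] ty 71.37 tz [-0.001 -0.    -1.   ] F [-7.3 -1.4  7.6] T [-0.3   1.15 -0.03] q6 -1.02 0.0299
```

Request:
arm_command(
  deltas=[
    [[0,0,-0.1,0,0,0],[0,0,0,0,0,0],[0,0,0,0,0,0]],
  ],
)

```text
t: 14.63
tool_pos: [0.5257, 0.1736, 0.0864]
orientation: [0.509, 3.1, -0.001]
force: [-8.0, -2.2, 11.4]
opening: 0.0303
gripper_force: 10.0
```

```bash
python3 st.py
```

```text
14.63 [0.5257 0.1736 0.0864] ty 71.37 tz [ 0. -0. -1.] F [-8.  -2.2 11.4] T [-0.49  1.26 -0.03] q6 -1.02 0.0303
```

Request:
arm_command(
  deltas=[
    [[-0.1,-0.02,0.15,0,0,0],[0,0,0,0,0,0],[0,0,0,0,0,0]],
  ],
  gripper=-0.27,
)

```text
t: 14.88
tool_pos: [0.5251, 0.1737, 0.0869]
orientation: [0.508, 3.099, 0.001]
force: [0.2, 0.5, -0.7]
opening: 0.0338
gripper_force: 0.0
```

Request:
arm_command(
  deltas=[
    [[0,0,0,0,0,0],[0,0,0,0,0,0],[0,0,0,0,0,0]],
  ],
  gripper=-1,
)

```text
t: 15.13
tool_pos: [0.5249, 0.1738, 0.0867]
orientation: [0.509, 3.1, 0.0]
force: [0.7, 1.3, -0.4]
opening: 0.0299
gripper_force: 10.0
```

```bash
python3 st.py
```

```text
15.13 [0.5249 0.1738 0.0867] ty 71.36 tz [ 0.  0. -1.] F [ 0.7  1.3 -0.4] T [ 0.23 -0.18 -0.01] q6 -1.02 0.0299
```

Request:
arm_command(
  deltas=[
    [[0,0,-0.1,0,0,0],[0,0,0,0,0,0],[0,0,0,0,0,0]],
  ],
)

```text
t: 15.38
tool_pos: [0.5249, 0.1738, 0.0863]
orientation: [0.508, 3.1, 0.0]
force: [-1.2, 0.3, 4.9]
opening: 0.0299
gripper_force: 10.0
```

```bash
python3 st.py
```

```text
15.38 [0.5249 0.1738 0.0863] ty 71.37 tz [ 0.001  0.    -1.   ] F [-1.2  0.3  4.9] T [0.08 0.21 0.  ] q6 -1.02 0.0299
```

Request:
arm_command(
  deltas=[
    [[0,0,0,0,0,-5],[0,0,-0.01,0,0,-5],[0,0,-0.01,0,0,-7],[0,0,-0.01,0,0,-7],[0,0,-0.014,0,0,-7],[0,0,-0.014,0,0,-7],[0,0,-0.014,0,0,-7],[0,0,0,0,0,0]],
  ],
)

```text
t: 16.05
tool_pos: [0.5246, 0.1735, 0.0854]
orientation: [1.667, 2.662, -0.0]
force: [-2.2, -1.6, 5.5]
opening: 0.03
gripper_force: 10.0
```

```bash
python3 st.py
```

```text
16.05 [0.5246 0.1735 0.0854] ty 25.89 tz [-0. -0. -1.] F [-2.2 -1.6  5.5] T [-0.24  0.46 -0.04] q6 -0.22 0.03
```

Request:
arm_command(
  deltas=[
    [[0,0,-0.014,0,0,-7],[0,0,-0.014,0,0,-7],[0,0,-0.014,0,0,-7],[0,0,-0.014,0,0,-7],[0,0,-0.014,0,0,-7],[0,0,-0.014,0,0,-7],[0,0,-0.014,0,0,-3],[0,0,0,0,0,0]],
  ],
)

```text
t: 16.72
tool_pos: [0.5243, 0.1736, 0.0844]
orientation: [-2.555, -1.827, 0.001]
force: [-2.6, -0.4, 6.6]
opening: 0.0299
gripper_force: 10.0
```

```bash
python3 st.py
```

```text
16.72 [0.5243 0.1736 0.0844] ty -18.86 tz [-0.001 -0.    -1.   ] F [-2.6 -0.4  6.6] T [-0.17  0.9  -0.09] q6 0.56 0.0299
```

Request:
arm_command(
  deltas=[
    [[-0.05,0,-0.01,0,0,-7],[0,0,-0.01,0,0,-7],[0,0,-0.014,0,0,-7],[0,0,-0.014,0,0,-7],[0,0,-0.014,0,0,-7],[0,0,-0.014,0,0,-7],[0,0,0,0,0,0]],
  ],
)

```text
t: 17.3
tool_pos: [0.524, 0.1738, 0.0837]
orientation: [-3.042, -0.784, 0.0]
force: [-2.7, 0.8, 5.4]
opening: 0.0299
gripper_force: 10.0
```

```bash
python3 st.py
```

```text
17.3 [0.524  0.1738 0.0837] ty -61.11 tz [-0.  0. -1.] F [-2.7  0.8  5.4] T [ 0.06  0.74 -0.03] q6 1.29 0.0299
```

Request:
arm_command(
  deltas=[
    [[0,0,-0.01,0,0,-7],[0,0,-0.014,0,0,-7],[0,0,-0.014,0,0,-7],[0,0,-0.014,0,0,-7],[0,0,-0.014,0,0,-7],[0,0,-0.014,0,0,-7],[0,0,0,0,0,-6],[0,0,0,0,0,0]],
  ],
)

```text
t: 17.97
tool_pos: [0.524, 0.1742, 0.0828]
orientation: [-3.098, 0.516, 0.0]
force: [-2.1, 3.3, 4.5]
opening: 0.0303
gripper_force: 10.0
```

```bash
python3 st.py
```

```text
17.97 [0.524  0.1742 0.0828] ty -108.91 tz [-0.     0.001 -1.   ] F [-2.1  3.3  4.5] T [ 0.58  0.66 -0.06] q6 2.13 0.0303
```

Request:
arm_command(
  deltas=[
    [[0,0,0.08,0,0,0],[0,0,0,0,0,0],[0,0,0,0,0,0],[0,0,0,0,0,0]],
  ],
  gripper=0.2,
)

```text
t: 18.3
tool_pos: [0.524, 0.1734, 0.083]
orientation: [3.1, -0.506, -0.0]
force: [-0.4, -0.1, -0.4]
opening: 0.0519
gripper_force: 0.0
```

Request:
arm_command(
  deltas=[
    [[0,0,0,0,0,6],[0,0,0,0,0,7],[0,0,0,0,0,7],[0,0,0,0,0,7],[0,0,0,0,0,7],[0,0,0,0,0,7],[0,0,0,0,0,7],[0,0,0,0,0,7],[0,0,0,0,0,7],[0,0,0,0,0,7],[0,0,0,0,0,7],[0,0,0,0,0,7]],
  ],
)

```text
t: 19.3
tool_pos: [0.5241, 0.1735, 0.083]
orientation: [2.653, 1.683, -0.001]
force: [0.5, -0.5, 0.6]
opening: 0.0556
gripper_force: 0.0
```

Request:
arm_command(
  deltas=[
    [[0,0,0,0,0,7],[0,0,0,0,0,7],[0,0,0,0,0,7],[0,0,0,0,0,7],[0,0,0,0,0,7],[0,0,0,0,0,7],[0,0,0,0,0,7],[0,0,0,0,0,7],[0,0,0,0,0,7],[0,0,0,0,0,7],[0,0,0,0,0,7],[0,0,0,0,0,7]],
  ],
)

```text
t: 20.3
tool_pos: [0.5241, 0.1735, 0.0831]
orientation: [-0.846, -3.025, 0.0]
force: [-0.0, -0.3, -0.3]
opening: 0.0558
gripper_force: 0.0
```

```bash
python3 st.py
```

```text
20.3 [0.5241 0.1735 0.0831] ty 58.77 tz [-0. -0. -1.] F [-0.  -0.3 -0.3] T [-0.02  0.   -0.01] q6 -0.8 0.0558
```

Request:
arm_command(
  deltas=[
    [[0.05,0.02,0,0,0,7],[0,0,0,0,0,7],[0,0,0,0,0,7],[0,0,0,0,0,7],[0,0,0,0,0,7],[0,0,0,0,0,7],[0,0,0,0,0,7],[0,0,0,0,0,7],[0,0,0,0,0,7],[0,0,0,0,0,7],[0,0,0,0,0,2.4],[0,0,0,0,0,0]],
  ],
)

```text
t: 21.3
tool_pos: [0.5246, 0.1737, 0.0831]
orientation: [1.098, -2.943, 0.0]
force: [-1.1, -0.5, -0.1]
opening: 0.0559
gripper_force: 0.0
```

```bash
python3 st.py; python3 snap.py w5 112 0 432 240 2.5; python3 - <<'E'
from h import *
a=cv2.imread('pics/w5_raw.png').astype(int);m=(a[...,2]>150)&(a[...,1]>130)&(a[...,0]<90)
n,l,st,c=cv2.connectedComponentsWithStats(m.astype(np.uint8))
print([(st[i,4],c[i].round(1)) for i in range(1,n) if st[i,4]>8])
E
```

```text
21.3 [0.5246 0.1737 0.0831] ty 130.94 tz [-0. -0. -1.] F [-1.1 -0.5 -0.1] T [0.03 0.03 0.07] q6 -2.06 0.0559
21.3 [0.52455358 0.17368449 0.08306276] tool_y 130.93749246189532 tz [-2.52869404e-04 -2.41023156e-04 -9.99999939e-01] 0.05592841932276018 [-1.13920439 -0.53448522 -0.14511726] q6 -2.058157753118945
[(np.int32(21), array([381.2,   3. ])), (np.int32(13), array([415.1,  40.8])), (np.int32(16), array([428.8,  40.6])), (np.int32(14), array([443. ,  41.2])), (np.int32(17), array([445.4,  45.6])), (np.int32(16), array([462.2,  91.4])), (np.int32(9), array([112.9, 331.4]))]
```

Request:
arm_command(
  deltas=[
    [[0,0,0,0,0,0],[0,0,0,0,0,0],[0,0,0,0,0,0],[0,0,0,0,0,0],[0,0,0,0,0,0]],
  ],
  gripper=-1,
)

```text
t: 21.77
tool_pos: [0.5245, 0.174, 0.0833]
orientation: [1.094, -2.945, -0.001]
force: [-0.3, 0.1, 0.1]
opening: 0.0297
gripper_force: 10.0
```

```bash
python3 st.py
```

```text
21.77 [0.5245 0.174  0.0833] ty 130.75 tz [-0.  0. -1.] F [-0.3  0.1  0.1] T [ 0.03 -0.06  0.03] q6 -2.05 0.0297
```

Request:
arm_command(
  deltas=[
    [[0,0,-0.014,0,0,-5],[0,0,-0.014,0,0,-7],[0,0,-0.014,0,0,-7],[0,0,-0.014,0,0,-7],[0,0,-0.014,0,0,-7],[0,0,-0.014,0,0,-7],[0,0,-0.014,0,0,-7],[0,0,-0.014,0,0,-7],[0,0,-0.014,0,0,-7],[0,0,0,0,0,0]],
  ],
)

```text
t: 22.6
tool_pos: [0.5245, 0.1739, 0.082]
orientation: [-0.561, -3.091, -0.0]
force: [-1.3, 0.4, 0.7]
opening: 0.0299
gripper_force: 10.0
```

```bash
python3 st.py
```

```text
22.6 [0.5245 0.1739 0.082 ] ty 69.41 tz [-0.  0. -1.] F [-1.3  0.4  0.7] T [0.05 0.15 0.03] q6 -0.98 0.0299
```

Request:
arm_command(
  deltas=[
    [[0,0,-0.014,0,0,-7],[0,0,-0.014,0,0,-7],[0,0,-0.014,0,0,-7],[0,0,-0.014,0,0,-7],[0,0,-0.014,0,0,-7],[0,0,-0.014,0,0,-7],[0,0,-0.014,0,0,-7],[0,0,-0.014,0,0,-7],[0,0,-0.014,0,0,-7],[0,0,0,0,0,0]],
  ],
)

```text
t: 23.43
tool_pos: [0.5244, 0.1739, 0.0808]
orientation: [-2.089, -2.346, 0.0]
force: [-1.5, 0.3, 1.3]
opening: 0.0299
gripper_force: 10.0
```

```bash
python3 st.py
```

```text
23.43 [0.5244 0.1739 0.0808] ty 6.65 tz [-0.  0. -1.] F [-1.5  0.3  1.3] T [-0.05  0.42  0.02] q6 0.11 0.0299
```

Request:
arm_command(
  deltas=[
    [[0,0,-0.014,0,0,-7],[0,0,-0.014,0,0,-7],[0,0,-0.014,0,0,-7],[0,0,-0.014,0,0,-7],[0,0,-0.014,0,0,-7],[0,0,-0.014,0,0,-7],[0,0,-0.014,0,0,-7],[0,0,-0.014,0,0,-7],[0,0,-0.014,0,0,-7],[0,0,-0.014,0,0,-7],[0,0,0,0,0,-3],[0,0,0,0,0,0]],
  ],
)

```text
t: 24.43
tool_pos: [0.5244, 0.174, 0.0794]
orientation: [-3.073, -0.654, 0.001]
force: [-2.8, 0.4, 2.2]
opening: 0.03
gripper_force: 10.0
```

```bash
python3 st.py; python3 - <<'E'
from h import *
b=eyes.read_camera('scene')
cv2.imwrite('pics/fin.png',cv2.resize(b[120:280,100:360],None,fx=3,fy=3,interpolation=cv2.INTER_CUBIC))
E
```

```text
24.43 [0.5244 0.174  0.0794] ty -65.98 tz [-0.  0. -1.] F [-2.8  0.4  2.2] T [ 0.17  0.62 -0.05] q6 1.38 0.03
```

View pics/fin.png

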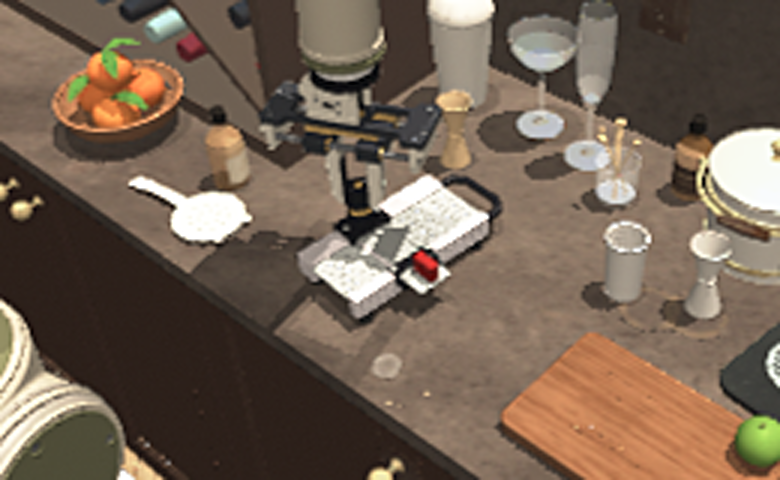

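The blade is home with its handle outside the mouth at (425,265), and the gripper holds the bolt. The bottle (227,150), cup (625,260) and jigger (707,270) are all standing. The bolt has sunk about 7.4 mm over 377° of forward turn, as expected, so I am handing in.

```bash
python3 -c "
from plant import ticket
print(ticket.close_job())"
```

```text
the job is handed in; nothing more can be done
None
```

The job is handed in: the blade is fully home and released, the bolt dropped off its thread start and was turned forward about one turn (estimated from images and forces), it is still held in the gripper and not tightened, and the bottle, jigger and cup are undisturbed.

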